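# Pull the jar cover out of its snap holder and close the wide jar

### The job

Pinch the tab of the white cover and pull the cover straight out of the sprung holder until it lies on the bench fully clear of the holder, and let go of it there. Then take it by its round knob and set it gently, without dropping it, on the wide open jar so that it sits fully seated and level, and let go. Leave the jar standing where it is, and do not disturb the narrow jar or the two bottles.

Things in the scene. Friction and masses are not known exactly. Their poses are not given: they have to be found in the camera images.
- holder: Grey holder fixed on the bench: 132 mm wide over its walls, back wall, clear roof (top at 60 mm), no floor; spring housings (202 mm over all) 30 mm tall. Mouth towards its -x, at x = -45 mm. Two sprung rollers at x = -32 mm hold the cover; pulling it out along -x takes about 10 N (then they push it out); 105 mm brings it clear. Origin: on the bench at the stowed cover's centre; z up.
- cover: White plastic cover, 0.16 kg: round flange 112 mm wide (z 8 to 14 mm); below it a bevelled spigot 90 mm wide (z 0 to 8); on top a round knob 28 mm wide (z 14 to 48); at the -x edge an upright pull tab, 9 mm thick in y, x -85 to -51, z 8 to 44 mm. Stowed on the bench in the holder, tab out of the mouth, knob under the roof. Origin: centre of the spigot's underside; z up.
- cover_tab (a point): Point to pinch on the cover's tab, in the middle of its 9 mm thickness: 72 mm from the cover's axis along its -x, 30 mm above its underside. Axes as the cover's.
- cover_knob (a point): Middle of the cover's knob, on the cover's axis, 36 mm above its underside (12 mm below the knob's top, 22 mm above the flange). Axes as the cover's.
- jar: The wide open jar, white plastic, round, 104 mm outside, 96 mm inside, 90 mm tall, loose on the bench, about 0.55 kg. It may stand to the left or to the right. Origin: centre of its underside; z up.
- jar_rim (a point): Centre of the wide jar's mouth, at the height of the rim, 90 mm above its underside. With the cover seated, the cover's origin is 8 mm below this point.
- narrow_jar: Another open white jar, narrower and taller (72 mm outside, 105 mm tall), on the other side from the wide jar; leave it alone. Origin: centre of its underside.
- reagent_bottle: White plastic reagent bottle with a blue cap, 70 mm across, 150 mm tall, beyond and left; leave it alone. Origin: centre of its underside.
- amber_bottle: Amber bottle with a black cap, 64 mm across, 140 mm tall, beyond and right; leave it alone. Origin: centre of its underside.
There are look-alikes about, which are no part of the job. What is shaped like the cover but blue, orange or red is not meant.

How it is judged (in metres and radians):
On the way, in this order (a step that is already met when the one before it is completed fails the run):
1. the cover lies flat on the bench, at least 100 mm out of its stowed place (clear of the holder), at rest and let go (horizontal distance between cover and holder above 0.1 m and height (world z) of cover below 0.005 m and angle between cover's own z axis and vertical below 0.05 rad and linear speed of cover below 0.02 m/s and contact force between the fingers and cover below 0.05 N), for 0.2 s.
2. the cover is held by its knob (the TCP within 35 mm of the knob's middle), lifted at least 50 mm off the bench (distance between the grasp point and cover_knob below 0.035 m and contact force between the fingers and cover above 0.5 N and height (world z) of cover above 0.05 m), for 0.2 s.
3. the cover is set on the wide jar while still held by its knob, its spigot in the mouth (not dropped) (distance between the grasp point and cover_knob below 0.035 m and contact force between the fingers and cover above 0.5 N and z of cover in the frame of jar_rim below -0.002 m and horizontal distance between cover and jar_rim below 0.008 m), for 0.05 s.
At the end, for the whole second after the job is handed in: The cover sits on the wide jar with its spigot in the mouth (its flange within 3 mm of the rim, centred to 8 mm), cover and jar level within 0.05 rad and at rest, the jar standing on the bench within 40 mm of where it began, the cover released (z of cover in the frame of jar_rim between -0.012 and -0.005 m and horizontal distance between cover and jar_rim below 0.008 m and angle between each of cover, jar's own z axis and vertical below 0.05 rad and height (world z) of jar below 0.005 m and distance of jar from where it was at the start of the episode below 0.04 m and linear speed of each of cover, jar below 0.02 m/s and contact force between the fingers and cover below 0.05 N); the robot touches nothing.
It fails at once if the wide jar is shifted by more than 40 mm or tipped (distance of jar from where it was at the start of the episode above 0.04 m or angle between jar's own z axis and vertical above 0.35 rad).
It fails at once if the narrow jar is shifted by more than 40 mm or tipped (distance of narrow_jar from where it was at the start of the episode above 0.04 m or angle between narrow_jar's own z axis and vertical above 0.35 rad).
It fails at once if a bottle is shifted by more than 40 mm or tipped ((distance of reagent_bottle from where it was at the start of the episode above 0.04 m or angle between reagent_bottle's own z axis and vertical above 0.35 rad) or (distance of amber_bottle from where it was at the start of the episode above 0.04 m or angle between amber_bottle's own z axis and vertical above 0.35 rad)).
It also fails if it takes over 58 s, if anything falls off the work surface, if the arm or the gripper's body presses on something with over 40 N, if the wrist force passes 120 N, or if a joint passes its speed limit or range.

### The arm

A 6-joint arm with a two-finger parallel gripper is mounted at the origin on the work surface. World frame = base frame: x ahead of the robot, y to its left, z up, the work surface at z = 0. Lengths are in mm, angles in rad, forces in N, time in s.
With the tool pointing down it reaches from about 275 to 1000 mm from the base axis. Payload 8.4 kg.
Tool frame: the origin (TCP) lies between the finger pads, 19 mm behind the fingertips; this is the grasp point; z points along the fingers, y is the direction in which the jaws open and shut (so a half turn about z gives the same grasp; the last joint's range is limited). The gripper opens to 85 mm and grips with 20 to 120 N. Pads are 22 mm wide; open, the fingers measure 114 mm over their backs; the gripper's body (76 mm by 85 mm) begins 54 mm behind the grasp point. The pads swing forward as they close: fully open they stand 13 mm farther back than shut.
Start: joints at [-1.3, 0.353, 1.633, -0, 1.155, -0.002], TCP at [168.392, -601.891, 249.981] pointing down, gripper open.
Joint ranges: [-2.63, 2.63], [-0.92, 2.1], [0.06, 2.66], [-1.3, 4.44], [0, 2.69], [-3.02, 3.02]. Speed limits (rad/s): [2.22, 2.22, 2.79, 3.14, 3.14, 3.14].

### API

Orientations are given as [roll, pitch, yaw] about the fixed x, y, z axes, in that order (R = Rz(yaw) Ry(pitch) Rx(roll)).
In Python, from rig import * gives the robot as it stands.
- The arm moves only by the tool play_rows, never from a script. Its argument "moves" is a list of rows, each a list of 3 entries, a list of its own where there are three numbers: the shift along the tool's x, y, z in m, then the turn, a rotation vector about the tool's x, y, z in rad, then the opening in per cent of the stroke, from 0 (shut) to 100 (fully open). In form: [[[x, y, z], [rx, ry, rz], fingers], ...]. A call has 1 to 20 rows; each row shifts and turns the commanded pose from where the row before left it, along the tool's axes as they then stand; what a row does not reach is not made up. A row lasts 1/10 s, in which the tool goes at most 50 mm and 8.59 degrees, less where a joint would pass 70% of its speed; a pose out of reach is approached as far as the arm can. A call is refused whole if a number of a shift passes 0.05 or a number of a turn 0.15, either way. A call with a gripper value outside its range is refused whole. The fingers move at their own pace and stop on an object; "squeeze" is the grip in N (left out, the last holds). Time passes only in rows, so rows that do not move let the fingers close. It gives the time, the measured TCP pose, the force and the opening at its end, in the units of the state.
- sense(): the state, without advancing time (a new reading comes with each control period).
- grab_frame(name): name is "scene" or "top" or "wrist"; returns a dict with "pixels" (480x640x3 uint8, red, green, blue), "intrinsics" (3x3 intrinsics, pixels), "R" (3x3) and "t" (3): a world point X has camera coordinates R X + t. Camera axes: x right, y down, z forward; pixel columns grow to the right and rows downward; lengths in mm; the calibration is good to about 2 mm. A picture is of the moment at which its call begins. There is no depth.
- sign_off(): hands the job in, once; it reports no verdict.
The state is a dict: "clock": time; "qpos": joint angles; "qvel": joint speeds; "joint_efforts": joint torques, N m; "eef_pos": TCP position; "tcp_rot": TCP orientation; "contact_force": force on the tool from outside, world axes, zero at the start; "wrist_torque": the same for the moment, N m; "opening": opening from 0.0 (shut) to 1.0 (fully open).
Only numpy, scipy, OpenCV 4.12 (cv2) and the standard library are available. Lean on these libraries where they do the work, as an engineer would, in place of code of your own. Each camera call takes 0.05 s, during which the arm holds its last target. There are 200 camera calls.

## Working session

There is one attempt and no reset: what is moved stays moved. The work goes in short steps, Python scripts to look and compute and a tool call to move; the robot and the scene stay as the last step left them, time stands still between calls to the robot, and variables do not carry over. Pictures are saved under pics/ and viewed, about 8 in all and at most 12, crops included, and the job is handed in when it is done.

Besides the shell and the picture viewer there is one more tool, called after "Call:" by a JSON object that holds its "fn" and its "kwargs". play_rows: Moves the arm, as the interface text tells. Its arguments: {"type":"object","properties":{"moves":{"type":"array"},"squeeze":{"type":"number"}},"required":["moves"]}

```bash
mkdir -p pics; python3 - <<'E'
from rig import *
import cv2,numpy as np
for n in("scene","top"):
    f=grab_frame(n); cv2.imwrite(f"pics/{n}0.png",f["pixels"][:,:,::-1]); np.savez(f"pics/{n}0.npz",**f)
    print(n,f["intrinsics"].tolist(),np.round(f["R"],4).tolist(),np.round(f["t"],1), -f["R"].T@f["t"])
s=sense();print(s)
E
```

```text
scene [[506.27907943223505, 0.0, 313.788144539606], [0.0, 506.27907943223505, 245.1395915307019], [0.0, 0.0, 1.0]] [[-0.6429, 0.7659, -0.0082], [0.5984, 0.4956, -0.6296], [-0.4781, -0.4097, -0.7769]] [ 389.8 -321.9 1364.9] [1095.7813578   420.18432725  860.9557581 ]
top [[575.6916089799814, 0.0, 316.3317272867936], [0.0, 575.6916089799814, 243.079757347653], [0.0, 0.0, 1.0]] [[0.0011, -0.9998, -0.0216], [-0.983, 0.0028, -0.1835], [0.1835, 0.0214, -0.9828]] [  6.7 613.8 997.8] [ 420.27220129  -16.43845088 1093.39942225]
{'clock': 0.1, 'qpos': array([-1.30041057e+00,  3.53587457e-01,  1.63405087e+00, -1.61060295e-05,
        1.15520300e+00, -2.40277954e-03]), 'qvel': array([ 0.00047043, -0.00083333, -0.00158022, -0.00063481, -0.00155845,
       -0.00059825]), 'joint_efforts': array([-3.79295852e-04, -6.06355762e+01, -3.42819536e+01, -1.26829499e-05,
        3.93957045e-03,  3.96107407e-05]), 'eef_pos': array([ 168.27297906, -601.50552823,  249.33519708]), 'tcp_rot': array([-3.14034396e+00,  1.17265991e-05,  2.72795051e-01]), 'contact_force': array([ 0.00951407, -0.55407411, -0.44062273]), 'wrist_torque': array([0.01774896, 0.02069554, 0.02267418]), 'opening': 1.0000697045323161}
```

View pics/top0.png

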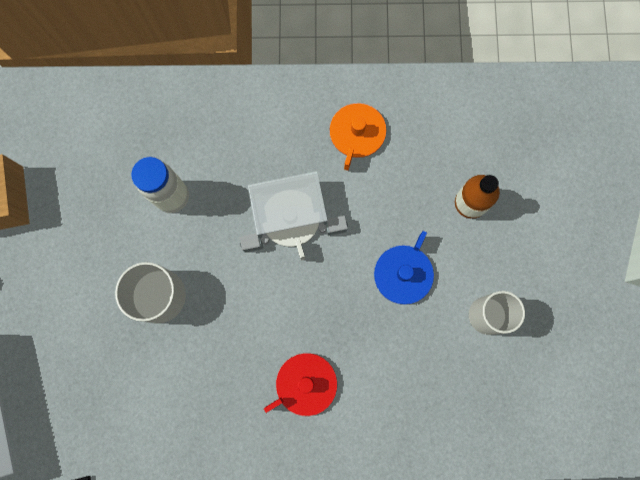

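View pics/scene0.png

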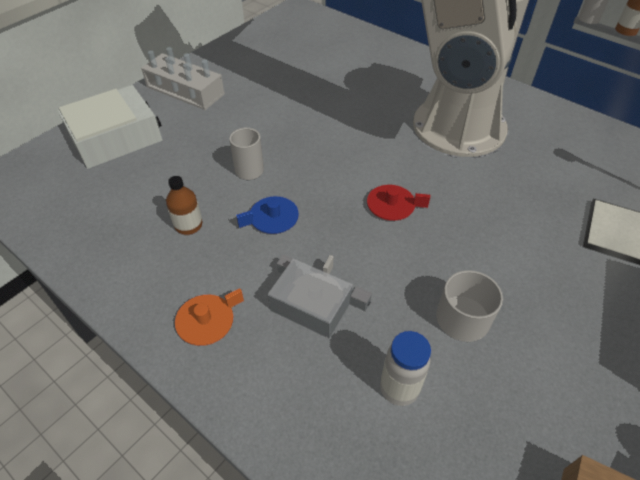

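Candidates in the top view for the cover: white in the holder (291,215), orange (358,130), blue (405,273) and red (306,385). Only the white one in the grey holder fits, with its tab at about (301,248). For the wide jar, the left one (146,292) is wider than the right one (497,313). I'll confirm with an enlarged crop.

```bash
cat > h.py <<'E'
import numpy as np,cv2
def ray(f,u,v,z):
    K,R,t=f["intrinsics"],f["R"],np.ravel(f["t"])
    c=-R.T@t; d=R.T@np.linalg.inv(K)@np.array([u,v,1.])
    return c+d*(z-c[2])/d[2]
def proj(f,X):
    p=(np.atleast_2d(X)@f["R"].T+np.ravel(f["t"]))@f["intrinsics"].T
    return p[:,:2]/p[:,2:]
def crop(f,x0,y0,w,h,k,fn):
    cv2.imwrite(fn,cv2.resize(f["pixels"][y0:y0+h,x0:x0+w,::-1],None,fx=k,fy=k,interpolation=cv2.INTER_CUBIC))
E
python3 - <<'E'
from h import *
f=dict(np.load("pics/top0.npz")); g=dict(np.load("pics/scene0.npz"))
a=cv2.resize(f["pixels"][165:265,230:360,::-1],None,fx=6,fy=6,interpolation=cv2.INTER_CUBIC)
cv2.imwrite("pics/crop1.png",a[:600,:780])
print("tab",ray(f,301,248,30),"knobtop",ray(f,290.5,215,48))
# wide jar rim: bright ellipse fit
for nm,(x0,x1,y0,y1),z in(("wide",(105,190,255,330),90),("narrow",(460,535,280,345),105)):
    p=f["pixels"][y0:y1,x0:x1].min(2); m=(p>185).astype(np.uint8)
    n,l,s,c=cv2.connectedComponentsWithStats(m); i=1+s[1:,4].argmax()
    pts=cv2.convexHull(np.argwhere(l==i)[:,::-1].astype(np.float32))
    e=cv2.fitEllipse(pts); u,v=e[0][0]+x0,e[0][1]+y0
    print(nm,s[i],e,(u,v),ray(f,u,v,z), "diam",e[1][0]/575.7*(1093-z))
E
```

```text
tab [609.53199612  35.52903679  30.        ] knobtop [668.94317965  54.64149002  48.        ]
wide [ 10   7  58  59 302] ((38.626312255859375, 36.223114013671875), (56.36902618408203, 59.900325775146484), 41.64706802368164) (143.62631225585938, 291.2231140136719) [522.44111253 308.96152534  90.        ] diam 98.20763116663936
narrow [ 23  11  42  42 208] ((43.04808044433594, 31.570697784423828), (40.562862396240234, 42.403717041015625), 129.7393798828125) (503.04808044433594, 311.5706977844238) [ 485.67435077 -311.99012605  105.        ] diam 69.61283315526376
```

View pics/crop1.png

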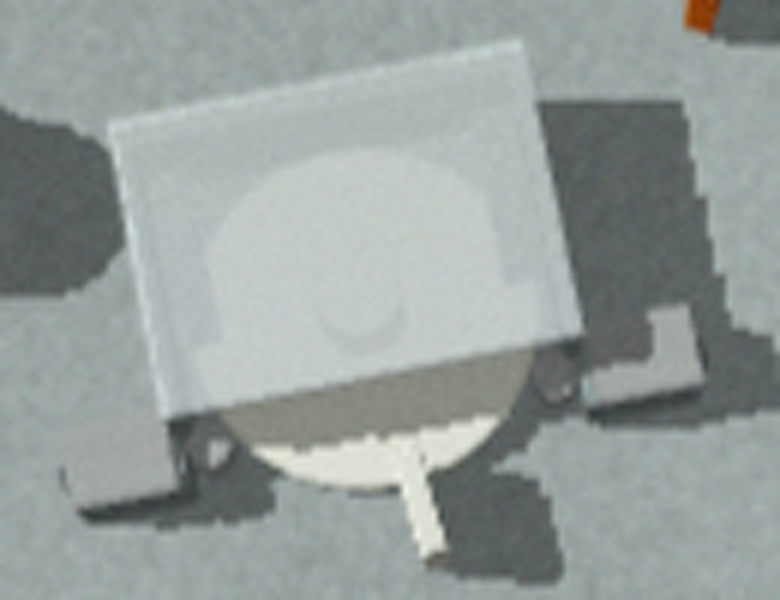

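The crop shows the white cover under the clear roof. Its tab runs from crop (405,455) to (435,555), and the roof corners are at (110,125), (520,42), (580,337) and (170,415).

```bash
python3 - <<'E'
from h import *
f=dict(np.load("pics/top0.npz"))
P=lambda u,v,z:ray(f,u/6+230-.4,v/6+165-.4,z)[:2]
bl,br,fr,fl=[P(*c,60) for c in((110,125),(520,42),(580,337),(170,415))]
print(bl,br,fr,fl,"w",np.linalg.norm(bl-br),np.linalg.norm(fl-fr),"len",np.linalg.norm(bl-fl))
d=(bl+br-fl-fr); print("yaw len",np.arctan2(d[1],d[0])); w=(bl-br+fl-fr); print("yaw w",np.arctan2(w[1],w[0])-np.pi/2)
yaw=np.arctan2(d[1],d[0])/2+(np.arctan2(w[1],w[0])-np.pi/2)/2
ex=np.array([np.cos(yaw),np.sin(yaw)]); ey=np.array([-ex[1],ex[0]])
o=P(431,548,44); i=P(408,460,44); print("tab out,in",o,i,np.arctan2(*(i-o)[::-1]))
lip=P(375,488,14); print("flange lip along",lip@ex,"tab out along",o@ex,"lat: roof",(bl+br+fl+fr)@ey/4,"tab",o@ey,i@ey)
# flange front bottom -> origin ; tab outer -> origin +85
al=o@ex+85; la=((bl+br+fl+fr)@ey/4+ (o@ey+i@ey)/2)/2
c=al*ex+la*ey; print("yaw",yaw,"origin",c,"lip expects",al-56,"tabpt",c-72*ex)
k=(P(362,300,48)); print("knob approx (through roof)",k)
E
```

```text
[723.05698982 133.89596004] [749.21195588   6.36779347] [654.93738287 -12.13687593] [630.95065517 113.36446427] w 130.18262371987063 127.77303900586215 len 94.36693913399273
yaw len 0.20645860274846412
yaw w 0.19563090191146637
tab out,in [592.14651252  33.95357037] [619.75859282  41.24112458] 0.25804221775260094
flange lip along 614.6636432871651 tab out along 587.0000787141587 lat: roof -78.5394284385815 tab -84.97790782623284 -83.35107928142259
yaw 0.20104475232996524 origin [674.71040681  54.48040279] lip expects 616.0000787141587 tabpt [604.16059605  40.10249606]
knob approx (through roof) [669.71405606  55.70786413]
```

Call:
{"fn": "play_rows", "kwargs": {"moves": [[[0,0,0],[0,0,0.072],50],[[0.02,-0.02,0],[0,0,0],50],[[0.035,-0.034,0],[0,0,0],50],[[0.035,-0.034,0],[0,0,0],50],[[0.035,-0.034,0],[0,0,0],50],[[0.035,-0.034,0],[0,0,0],50],[[0.035,-0.034,0],[0,0,0],50],[[0.035,-0.034,0],[0,0,0],50],[[0.035,-0.034,0],[0,0,0],50],[[0.035,-0.034,0],[0,0,0],50],[[0.035,-0.034,0],[0,0,0],50],[[0.035,-0.034,0],[0,0,0],50],[[0.035,-0.034,0],[0,0,0],50],[[0.035,-0.034,0],[0,0,0],50],[[0.035,-0.034,0],[0,0,0],50],[[0.035,-0.034,0],[0,0,0],50],[[0.03,-0.034,0.03],[0,0,0],50],[[0,-0.01,0.04],[0,0,0],50],[[0,0,0],[0,0,0],50],[[0,0,0],[0,0,0],50]]}}

```text
clock: 2.1
eef_pos: [587.2, 31.5, 182.1]
tcp_rot: [-3.141, 0.003, 0.201]
contact_force: [0.5, -0.9, 0.6]
opening: 0.5
```

```bash
python3 - <<'E'
from rig import *
from h import *
f=grab_frame("wrist"); np.savez("pics/w1.npz",**f); cv2.imwrite("pics/w1.png",f["pixels"][:,:,::-1])
s=sense();print(s["clock"],s["eef_pos"],s["tcp_rot"],s["opening"])
print(proj(f,[[604.5,38,30],[592,34,44],[675,53,48]]))
E
```

```text
2.15 [588.24037831  31.10401696 183.45366092] [ 3.14128230e+00 -2.23843640e-04  2.00508529e-01] 0.501494135930124
[[323.00227015 201.75748356]
 [324.93975716 225.11580545]
 [320.94657471  91.0381498 ]]
```

View pics/w1.png

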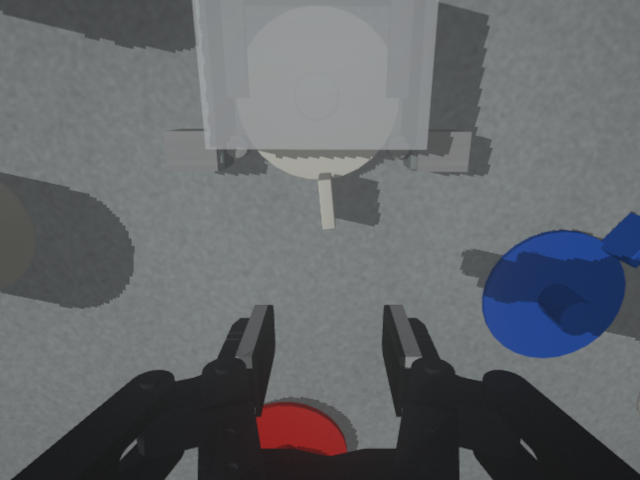

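The wrist view shows the tab's top face from (324,176) to (327,229). The jaws sit below it in the image, either side of column 328.

```bash
python3 - <<'E'
from h import *
f=dict(np.load("pics/w1.npz"))
o=ray(f,327.5,224,44)[:2]; i=ray(f,324.5,176,44)[:2]; print(o,i,np.linalg.norm(o-i))
yaw=.2; ex=np.array([np.cos(yaw),np.sin(yaw)]);ey=np.array([ex[1],-ex[0]])
print("tab yaw",np.arctan2(*(i-o)[::-1]))
k=ray(f,317,95,48)[:2]; fl=ray(f,319,179,14)[:2]; print("knob",k,"lip",fl)
u=(i-o)/np.linalg.norm(i-o); p=o+13*u; print("tab pt",p,"vs knob", k-72*u)
roof=[ray(f,a,b,60)[:2] for a,b in((206,150),(435,150))];print("roof",roof,np.linalg.norm(roof[0]-roof[1]),"mid",(roof[0]+roof[1])/2)
for q in (p,):
  d=q-np.array([588.2,31.1]); print("tool shift",d@ex,d@ey)
E
```

```text
[593.11663832  32.45069973] [624.62558685  40.80938349] 32.59879494282802
tab yaw 0.2593070401239997
knob [672.32624768  54.90678802] lip [616.96566705  43.65298779]
tab pt [605.68202093  35.7840404 ] vs knob [602.73335941  36.44520892]
roof [array([628.31595083, 114.04746992]), array([655.6284607, -20.8840344])] 137.66802117414173 mid [641.97220577  46.58171776]
tool shift 18.064119594850474 -1.1175300439863722
```

Call:
{"fn": "play_rows", "kwargs": {"moves": [[[0,0,0],[0,0,-0.058],50],[[0.0175,-0.0004,0.02],[0,0,0],50],[[0,0,0.04],[0,0,0],50],[[0,0,0.04],[0,0,0],50],[[0,0,0.03],[0,0,0],50],[[0,0,0.02],[0,0,0],50],[[0,0,0],[0,0,0],50],[[0,0,0],[0,0,0],50]]}}

```text
clock: 2.95
eef_pos: [606.1, 35.8, 34.3]
tcp_rot: [3.141, -0.002, 0.258]
contact_force: [0.2, -0.4, -0.7]
opening: 0.503
```

```bash
python3 - <<'E'
from rig import *
from h import *
f=grab_frame("wrist"); np.savez("pics/w2.npz",**f); cv2.imwrite("pics/w2.png",f["pixels"][:,:,::-1])
s=sense();print(s["clock"],s["eef_pos"],s["tcp_rot"],s["opening"],s["contact_force"])
E
```

```text
3.0 [606.48379148  36.01365151  34.68121229] [ 3.14093319e+00 -3.11467234e-03  2.57798112e-01] 0.49788056304591377 [ 0.54894277 -0.66012488  0.28567105]
```

View pics/w2.png

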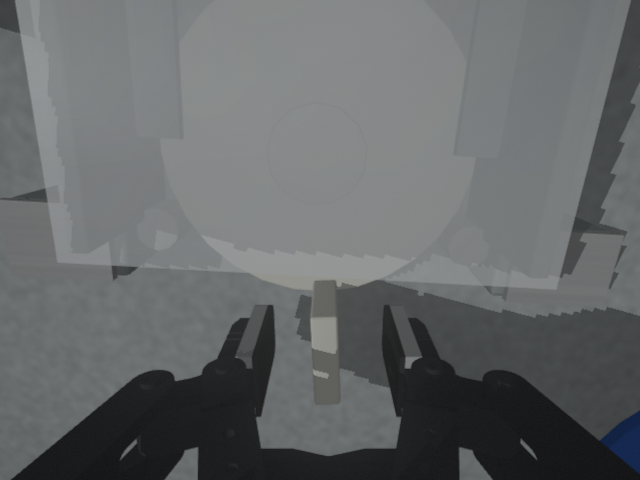

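The tab is centred between the pads (about column 325, pads at 273 and 385). Closing now.

Call:
{"fn": "play_rows", "kwargs": {"moves": [[[0,0,0.002],[0,0,0],20],[[0,0,0],[0,0,0],0],[[0,0,0],[0,0,0],0],[[0,0,0],[0,0,0],0],[[0,0,0],[0,0,0],0],[[0,0,0],[0,0,0],0],[[0,0,0],[0,0,0],0]], "squeeze": 60}}

```text
clock: 3.7
eef_pos: [605.6, 36.8, 31.6]
tcp_rot: [3.141, -0.002, 0.259]
contact_force: [-1.1, -0.3, 6.5]
opening: 0.092
```

Call:
{"fn": "play_rows", "kwargs": {"moves": [[[-0.005,-0.0003,0],[0,0,0],0],[[-0.008,-0.0005,0],[0,0,0],0],[[-0.01,-0.0006,0],[0,0,0],0],[[-0.01,-0.0006,0],[0,0,0],0],[[-0.01,-0.0006,0],[0,0,0],0],[[-0.01,-0.0006,0],[0,0,0],0],[[-0.01,-0.0006,0],[0,0,0],0],[[-0.01,-0.0006,0],[0,0,0],0],[[-0.01,-0.0006,0],[0,0,0],0],[[-0.01,-0.0006,0],[0,0,0],0],[[-0.01,-0.0006,0],[0,0,0],0],[[-0.01,-0.0006,0],[0,0,0],0],[[-0.007,-0.0004,0],[0,0,0],0],[[-0.005,-0.0003,0],[0,0,0],0],[[0,0,0],[0,0,0],0],[[0,0,0],[0,0,0],0]]}}

```text
clock: 5.3
eef_pos: [483.0, 11.8, 31.4]
tcp_rot: [3.141, -0.003, 0.259]
contact_force: [1.1, -0.7, 11.9]
opening: 0.098
```

```bash
python3 - <<'E'
from rig import *
from h import *
f=grab_frame("top"); np.savez("pics/t2.npz",**f); crop(f,230,165,150,120,5,"pics/t2.png")
s=sense();print(s["clock"],s["eef_pos"],s["tcp_rot"],s["opening"],s["contact_force"])
E
```

```text
5.35 [482.98832902  11.74947089  31.44036144] [ 3.14083548e+00 -2.48001622e-03  2.58705478e-01] 0.09502211971803688 [ 0.4854742  -0.55861774 12.46700158]
```

View pics/t2.png

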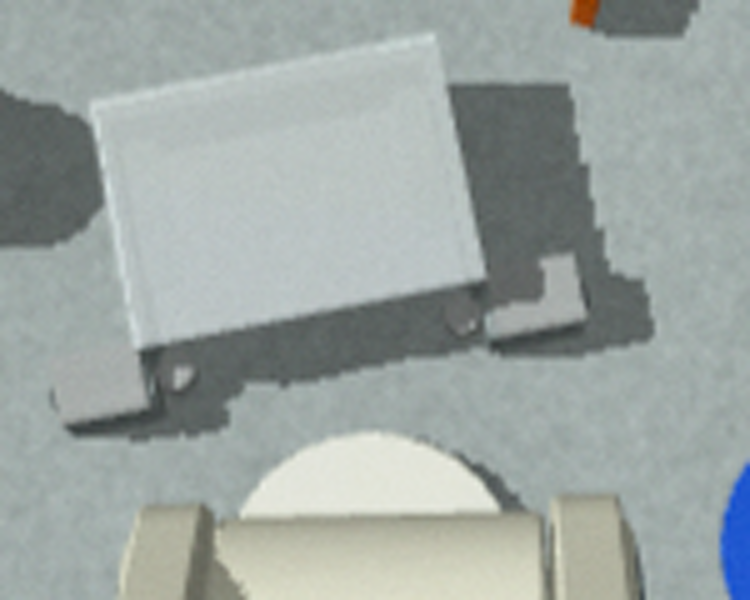

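The flange is fully out of the mouth. Now I'll release, hold, rise and look.

Call:
{"fn": "play_rows", "kwargs": {"moves": [[[0,0,0],[0,0,0],15],[[0,0,0],[0,0,0],30],[[0,0,0],[0,0,0],50],[[0,0,0],[0,0,0],50],[[0,0,0],[0,0,0],50],[[0,0,0],[0,0,0],50],[[0,0,-0.02],[0,0,0],50],[[0,0,-0.04],[0,0,0],50],[[0,0,-0.04],[0,0,0],70],[[0,0,-0.03],[0,0,0],70],[[0,0,0],[0,0,0],70],[[0,0,0],[0,0,0],70]]}}

```text
clock: 6.55
eef_pos: [482.3, 11.9, 160.8]
tcp_rot: [3.141, -0.002, 0.259]
contact_force: [0.4, 0.1, -0.3]
opening: 0.7
```

```bash
python3 - <<'E'
from rig import *
from h import *
f=grab_frame("wrist"); np.savez("pics/w3.npz",**f); cv2.imwrite("pics/w3.png",f["pixels"][:,:,::-1])
s=sense();print(s["clock"],s["eef_pos"],s["tcp_rot"],s["opening"],s["contact_force"])
E
```

```text
6.6 [481.60449147  11.92745437 159.88601506] [-3.14147345e+00  5.53521609e-04  2.58812817e-01] 0.7062089594012442 [-0.69065618 -0.59248722 -0.8365934 ]
```

View pics/w3.png

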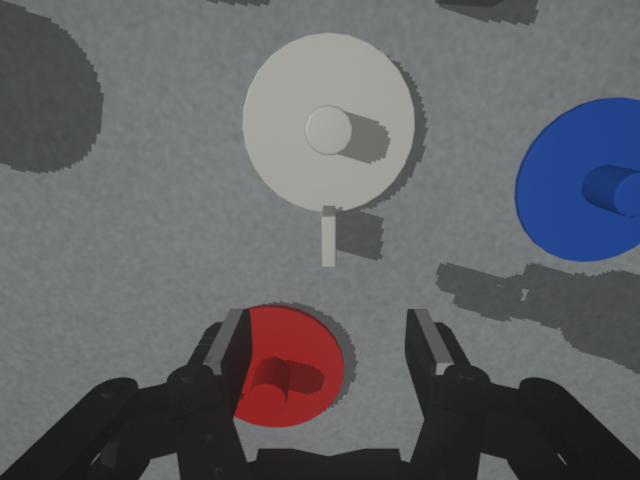

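The white cover lies flat on the bench. Its flange spans columns 243–415 and rows 33–212, the knob top is at (329,130), and the tab runs from (329,207) to (329,266).

```bash
python3 - <<'E'
from h import *
f=dict(np.load("pics/w3.npz"))
a=ray(f,329,122.5,14);b=ray(f,329,130,48);print(a,b)
print("flange w",np.linalg.norm(ray(f,243,122,14)-ray(f,415,122,14)))
yaw=.2588; ex=np.array([np.cos(yaw),np.sin(yaw)]);ey=np.array([ex[1],-ex[0]])
for q in(a,b):
  d=q[:2]-np.array([482,11.9]); print("tool",d@ex,d@ey)
print("dist from stowed", np.linalg.norm((a+b)[:2]/2-[673,54.7]))
E
```

```text
[552.5189321   29.09646869  14.        ] [549.43459368  28.34920501  48.        ]
flange w 111.44174892037861
tool 72.57142732578987 1.4234663183927208
tool 69.39856398101782 1.3564984114549987
dist from stowed 124.75769875788146
```

Call:
{"fn": "play_rows", "kwargs": {"moves": [[[0.036,0.0004,0],[0,0,0],70],[[0.035,0.0004,0.01],[0,0,0],70],[[0,0,0.04],[0,0,0],70],[[0,0,0.04],[0,0,0],70],[[0,0,0.022],[0,0,0],70],[[0,0,0.01],[0,0,0],70],[[0,0,0],[0,0,0],45],[[0,0,0],[0,0,0],0],[[0,0,0],[0,0,0],0],[[0,0,0],[0,0,0],0],[[0,0,0],[0,0,0],0],[[0,0,0],[0,0,0],0],[[0,0,0],[0,0,0],0]], "squeeze": 50}}

```text
clock: 7.9
eef_pos: [551.4, 29.3, 39.1]
tcp_rot: [3.141, -0.001, 0.259]
contact_force: [-0.6, 0.6, 6.0]
opening: 0.31
```

Call:
{"fn": "play_rows", "kwargs": {"moves": [[[0,0,-0.01],[0,0,0],0],[[0,0,-0.03],[0,0,0],0],[[0,0,-0.04],[0,0,0],0],[[0,0,-0.04],[0,0,0],0],[[0,0,-0.03],[0,0,0],0],[[0,0,0],[0,0,0],0],[[0,0,0],[0,0,0],0],[[0,0,0],[0,0,0],0]]}}

```text
clock: 8.7
eef_pos: [549.9, 29.3, 187.3]
tcp_rot: [-3.141, 0.002, 0.259]
contact_force: [0.3, -0.1, -1.5]
opening: 0.31
```

```bash
python3 - <<'E'
from rig import *
from h import *
s=sense();print(s["clock"],s["eef_pos"],s["tcp_rot"],s["opening"],s["contact_force"])
a=np.linspace(0,2*np.pi,60)
ims=[]
for n,(x0,y0,w,h) in(("top0",(100,250,100,100)),("scene0",(425,260,100,100))):
    f=dict(np.load(f"pics/{n}.npz")); im=cv2.resize(f["pixels"][y0:y0+h,x0:x0+w,::-1],None,fx=4,fy=4,interpolation=cv2.INTER_CUBIC)
    for r,col in((52,(0,0,255)),(48,(0,160,0))):
        X=np.c_[522.4+r*np.cos(a),309+r*np.sin(a),0*a+90]
        p=((proj(f,X)-[x0,y0]+.5)*4).round().astype(int)
        for q in p: cv2.circle(im,tuple(map(int,q)),1,col,-1)
    ims.append(im)
cv2.imwrite("pics/jar.png",np.hstack(ims))
E
```

```text
8.7 [549.87603524  29.29219428 187.27659837] [-3.14112525e+00  2.08805480e-03  2.58789191e-01] 0.3099337425730944 [ 0.32137731 -0.07625912 -1.48237534]
```

View pics/jar.png

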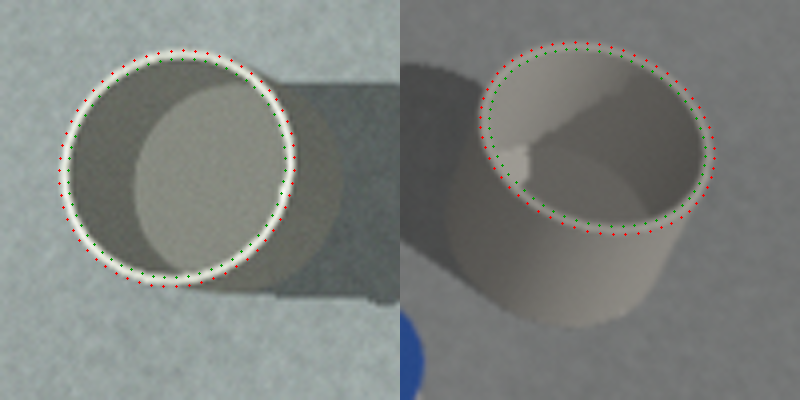

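The overlay of the 104/96 mm circles at (522.4, 309, 90) matches the rim in both views to about 1 mm. Carrying the cover above the jar.

Call:
{"fn": "play_rows", "kwargs": {"moves": [[[0.003,-0.0175,0],[0,0,0],0],[[0.006,-0.038,0],[0,0,0],0],[[0.006,-0.038,0],[0,0,0],0],[[0.006,-0.038,0],[0,0,0],0],[[0.006,-0.038,0],[0,0,0],0],[[0.006,-0.038,0],[0,0,0],0],[[0.006,-0.038,0],[0,0,0],0],[[0.004,-0.022,0],[0,0,0],0],[[0.002,-0.01,0],[0,0,0],0],[[0,0,0.01],[0,0,0],0],[[0,0,0.015],[0,0,0],0],[[0,0,0],[0,0,0],0],[[0,0,0],[0,0,0],0],[[0,0,0],[0,0,0],0]]}}

```text
clock: 10.1
eef_pos: [523.8, 308.4, 163.5]
tcp_rot: [3.142, -0.0, 0.258]
contact_force: [0.2, 0.2, -1.4]
opening: 0.312
```

```bash
python3 - <<'E'
from rig import *
from h import *
ims=[]
s=sense();print(s["clock"],s["eef_pos"],s["tcp_rot"],s["opening"],s["contact_force"])
f=grab_frame("wrist"); np.savez("pics/w4.npz",**f); g=grab_frame("scene"); np.savez("pics/s4.npz",**g)
a=cv2.resize(f["pixels"][:,:,::-1],(400,300)); b=cv2.resize(g["pixels"][210:360,400:600,::-1],(800,600),interpolation=cv2.INTER_CUBIC)
b[:225,:300]=cv2.resize(a,(300,225)); cv2.imwrite("pics/s4.png",b)
E
```

```text
10.1 [523.75696938 308.378645   163.50229815] [ 3.14156090e+00 -8.01235629e-05  2.57707172e-01] 0.3121888305620379 [ 0.15365036  0.16676643 -1.40832904]
```

View pics/s4.png

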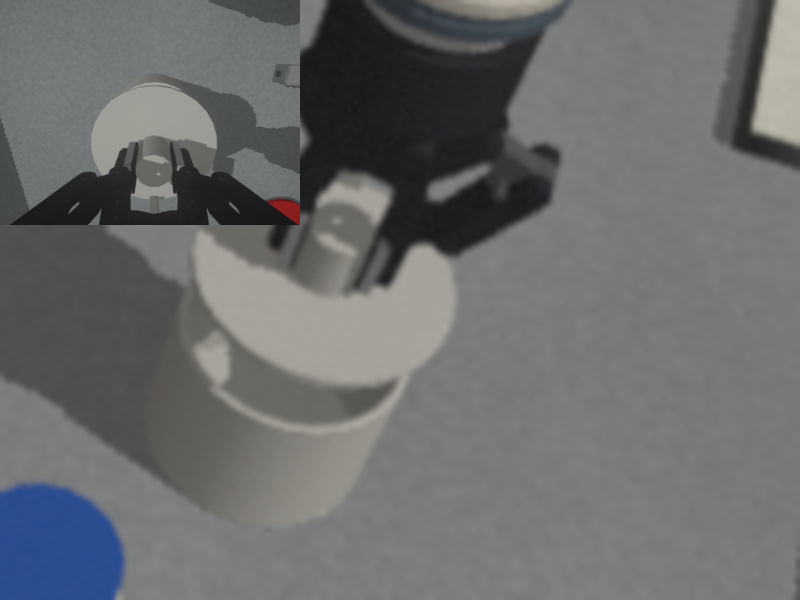

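The wrist view (inset) shows the level flange with the far jar rim just beyond it, and the scene view shows the cover level above the mouth. I'll measure both edges numerically.

```bash
python3 - <<'E'
from h import *
f=dict(np.load("pics/w4.npz")); g=cv2.GaussianBlur(f["pixels"].mean(2),(3,3),0)
tcp=np.array([523.8,308.4]);yaw=.258; ex=np.array([np.cos(yaw),np.sin(yaw)]);ey=np.array([ex[1],-ex[0]])
for r in(230,260,290): print(r,[int(x) for x in g[r,185:215]],[int(x) for x in g[r,445:475]])
for c in(310,330,350): print(c,[int(x) for x in g[150:200,c]])
a=np.linspace(0,2*np.pi,73)
def circ(c,r,z): return proj(f,np.c_[c[0]+r*np.cos(a),c[1]+r*np.sin(a),0*a+z])
for z in(137,139): 
  p=circ(tcp,56,z); print("flange pred",z,p.min(0),p.max(0))
for r in(52,48): p=circ((522.4,309),r,90); print("rim pred",r,p.min(0),p.max(0))
im=f["pixels"][:,:,::-1].copy()
for p,col in((circ(tcp,56,139),(0,0,255)),(circ((522.4,309),52,90),(0,200,0)),(circ((522.4,309),48,90),(255,0,0))):
  cv2.polylines(im,[(p*16+8).round().astype(np.int32)],True,col,1,cv2.LINE_AA,4)
cv2.imwrite("pics/w4o.png",cv2.resize(im[130:330,180:480],None,fx=2.6,fy=2.6,interpolation=cv2.INTER_CUBIC))
E
```

```text
230 [117, 117, 117, 117, 117, 117, 117, 117, 117, 118, 118, 118, 117, 117, 118, 119, 120, 120, 120, 120, 120, 120, 120, 120, 120, 120, 119, 119, 119, 119] [81, 81, 82, 82, 82, 82, 82, 82, 81, 81, 81, 81, 81, 81, 81, 81, 81, 80, 80, 80, 80, 80, 81, 81, 82, 82, 81, 80, 79, 79]
260 [116, 116, 117, 118, 118, 117, 116, 115, 114, 115, 116, 117, 118, 118, 118, 118, 120, 128, 144, 157, 159, 156, 155, 155, 155, 155, 155, 155, 155, 155] [153, 153, 153, 153, 153, 153, 150, 138, 117, 97, 86, 83, 83, 82, 81, 81, 81, 81, 82, 82, 82, 82, 81, 81, 81, 81, 81, 80, 80, 80]
290 [119, 118, 117, 117, 117, 117, 117, 118, 122, 134, 149, 155, 155, 154, 154, 154, 154, 155, 155, 155, 155, 155, 155, 155, 155, 155, 155, 155, 155, 155] [153, 153, 153, 153, 153, 153, 153, 153, 153, 153, 153, 153, 153, 153, 152, 149, 136, 111, 88, 80, 80, 80, 80, 80, 80, 80, 79, 79, 79, 78]
310 [120, 121, 122, 122, 122, 122, 122, 122, 121, 118, 115, 114, 113, 113, 113, 113, 113, 113, 112, 112, 112, 112, 111, 111, 111, 112, 121, 141, 158, 163, 160, 154, 144, 128, 119, 129, 149, 158, 157, 156, 156, 156, 156, 156, 156, 156, 156, 156, 156, 156]
330 [119, 120, 120, 120, 120, 118, 113, 107, 104, 105, 104, 104, 104, 104, 104, 104, 104, 103, 103, 104, 104, 103, 103, 104, 110, 130, 153, 161, 160, 156, 147, 130, 114, 121, 142, 155, 157, 156, 156, 156, 156, 156, 156, 156, 156, 156, 156, 156, 156, 156]
350 [122, 122, 122, 121, 121, 122, 123, 123, 119, 108, 98, 94, 94, 94, 94, 94, 94, 94, 94, 95, 95, 95, 95, 95, 95, 95, 101, 119, 143, 156, 158, 155, 150, 133, 112, 113, 134, 152, 156, 155, 155, 155, 155, 155, 155, 155, 155, 156, 156, 155]
flange pred 137 [192.48367989 176.39212899] [460.36980607 418.06451717]
flange pred 139 [190.92798647 177.23696135] [461.88413087 421.23080902]
rim pred 52 [227.04425417 171.9739466 ] [423.0364721  354.42258551]
rim pred 48 [234.62647711 180.10085123] [415.44909482 348.36872941]
```

View pics/w4o.png

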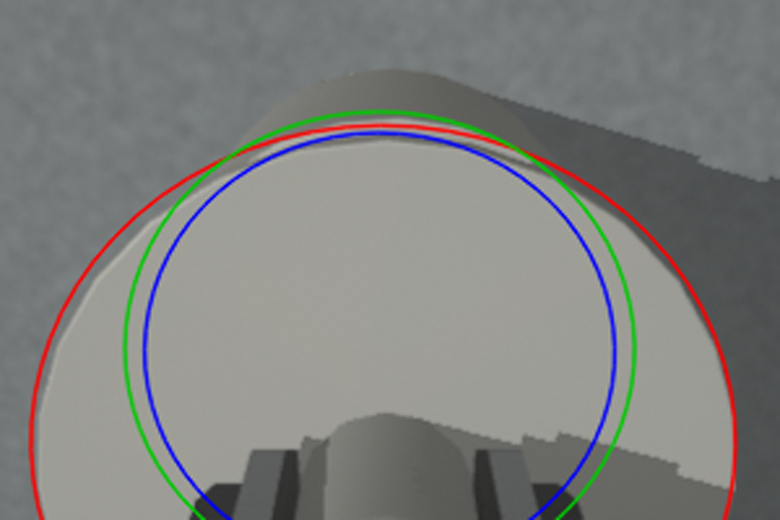

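Relative to the same camera, flange and rim agree to about 1 mm both ways. The seat should come at a TCP height of about 121, so I'll descend slowly.

Call:
{"fn": "play_rows", "kwargs": {"moves": [[[0,0,0.015],[0,0,0],0],[[0,0,0.01],[0,0,0],0],[[0,0,0.005],[0,0,0],0],[[0,0,0.002],[0,0,0],0],[[0,0,0.002],[0,0,0],0],[[0,0,0.002],[0,0,0],0],[[0,0,0.001],[0,0,0],0],[[0,0,0.001],[0,0,0],0],[[0,0,0],[0,0,0],0],[[0,0,0],[0,0,0],0]]}}

```text
clock: 11.2
eef_pos: [523.5, 309.1, 125.5]
tcp_rot: [-3.142, -0.0, 0.259]
contact_force: [-0.5, 0.6, -1.1]
opening: 0.313
```

No contact force, so the spigot is entering freely.

Call:
{"fn": "play_rows", "kwargs": {"moves": [[[0,0,0.001],[0,0,0],0],[[0,0,0.001],[0,0,0],0],[[0,0,0.001],[0,0,0],0],[[0,0,0.001],[0,0,0],0],[[0,0,0],[0,0,0],0],[[0,0,0],[0,0,0],0]]}}

```text
clock: 11.8
eef_pos: [523.4, 309.1, 121.4]
tcp_rot: [-3.142, 0.0, 0.259]
contact_force: [-0.7, -0.3, -1.6]
opening: 0.308
```

Call:
{"fn": "play_rows", "kwargs": {"moves": [[[0,0,0.001],[0,0,0],0],[[0,0,0.001],[0,0,0],0],[[0,0,0],[0,0,0],0],[[0,0,0],[0,0,0],0]]}}

```text
clock: 12.2
eef_pos: [523.5, 309.2, 121.1]
tcp_rot: [-3.141, -0.001, 0.259]
contact_force: [-5.8, -2.8, 15.3]
opening: 0.315
```

Contact at 15 N, at the expected seated height. I'll ease off, release, rise and look.

Call:
{"fn": "play_rows", "kwargs": {"moves": [[[0,0,-0.001],[0,0,0],0],[[0,0,0],[0,0,0],0],[[0,0,0],[0,0,0],38],[[0,0,0],[0,0,0],45],[[0,0,0],[0,0,0],55],[[0,0,0],[0,0,0],60],[[0,0,0],[0,0,0],60],[[0,0,-0.01],[0,0,0],60],[[0,0,-0.03],[0,0,0],60],[[0,0,-0.04],[0,0,0],60],[[0,0,-0.04],[0,0,0],60],[[-0.04,0,-0.02],[0,0,0],60],[[-0.045,0,0],[0,0,0],60],[[-0.045,0,0],[0,0,0],60],[[-0.02,0,0],[0,0,0],60],[[0,0,0],[0,0,0],60]]}}

```text
clock: 13.8
eef_pos: [376.2, 270.0, 261.2]
tcp_rot: [-3.141, -0.0, 0.26]
contact_force: [1.1, 0.5, -0.4]
opening: 0.599
```

```bash
python3 - <<'E'
from rig import *
from h import *
s=sense();print(s["clock"],s["eef_pos"],s["contact_force"],s["opening"])
f=grab_frame("wrist"); g=grab_frame("scene"); t=grab_frame("top"); a=np.linspace(0,2*np.pi,73)
out=[]
for F,c in((t,(522.4,309)),(g,(522.4,309))):
    im=F["pixels"][:,:,::-1].copy()
    for r,z,col in((56,96,(0,0,255)),(14,130,(0,200,0)),(52,0,(255,0,0))):
        p=proj(F,np.c_[c[0]+r*np.cos(a),c[1]+r*np.sin(a),0*a+z]); 
        if z==96: u,v=p.mean(0).astype(int)
        cv2.polylines(im,[(p*16).round().astype(np.int32)],True,col,1,cv2.LINE_AA,4)
    out.append(cv2.resize(im[v-50:v+50,u-50:u+50],(400,400),interpolation=cv2.INTER_CUBIC))
o=np.hstack(out); o=np.vstack([o,np.zeros((200,800,3),np.uint8)]); o[400:,:266]=cv2.resize(f["pixels"][:,:,::-1],(266,200)); o[400:,266:532]=cv2.resize(t["pixels"][:,:,::-1],(266,200)); o[400:,534:800]=cv2.resize(g["pixels"][:,:,::-1],(266,200))
cv2.imwrite("pics/fin.png",o)
E
```

```text
13.8 [376.15735384 269.95567531 261.24924926] [ 1.11555271  0.49275211 -0.40050493] 0.5991821666774668
```

View pics/fin.png

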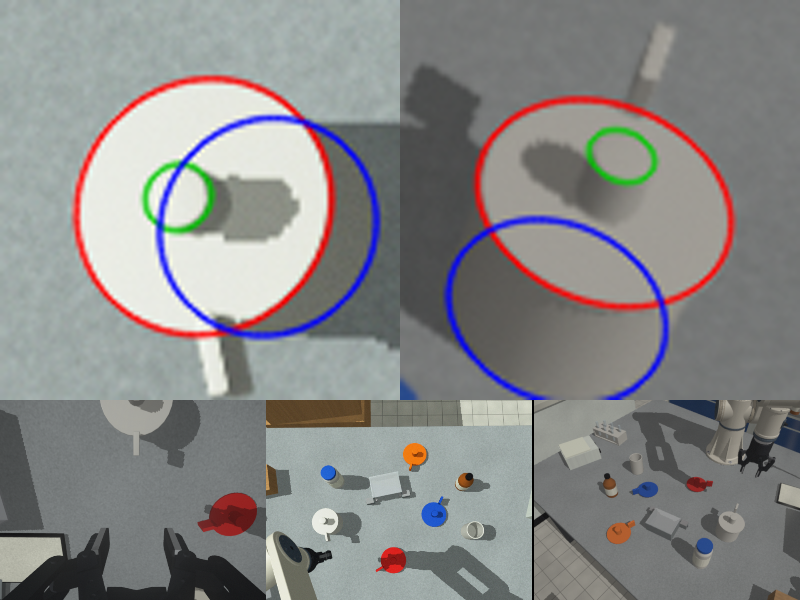

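The outlines predicted for a seated, level cover match the pictures in both views: flange at 96 mm, knob top at 130 mm, jar base where it was. The gripper is clear and the other objects have not moved. Handing in.

```bash
python3 -c "
from rig import *
print(sign_off())"
```

```text
the job is handed in; nothing more can be done
None
```

I pulled the cover out by its tab and let it go flat on the bench, about 125 mm from its stowed place. Then I took it by the knob, lifted it to about 150 mm and lowered it slowly onto the wide jar. I handed the job in at about 14 s on the clock; no verdict was reported.

- **Seating:** contact came at TCP height 121.1 mm, against 121 expected. It peaked at about 15 N, and I eased off before opening the fingers.
- **Last pictures:** the outlines for a seated, level cover matched in the top and scene views to about 1 mm. The jar stood where it began, the narrow jar and bottles looked undisturbed, and the gripper was clear.
- **Disagreements:**
  - The cover sat turned about 0.06 rad in the holder, so I gripped the tab at that angle and pulled along the holder's axis.
  - The wrist view put points about 2 mm off along the tool's x. I used it only to compare the cover with the jar.

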